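# Dress the airfield display for the model show

### The job

Set out the airfield display round the parked model jet: park the low tow tractor in the white painted bay in front of the jet's nose, the fuel bowser in the bay on the pilot's left and the flatbed lorry in the bay on the pilot's right, each standing squarely inside its painted lines (either end may face forward). The spare-engine container goes on top of the lorry's flat deck, behind the headboard, in line with the lorry and wholly on the deck. Do not knock over or shift the pilot figure and the paint jar that stand among the models, and do not bump the jet.

Things in the scene. Friction and masses are not known exactly. Their poses are not given: they have to be found in the camera images.
- tug_mid (a point): Low open tow tractor, a drab loose rigid model (wheels fixed), 66 long (x, front +x) x 36 wide (y); flat sides 6 to 19 mm above the foot of its wheels, two seat backs up to 28 mm. About 60 g. Starts on the 3 mm thick cutting mat. The point: mid-length, mid-width, 10 mm above the foot; z up.
- bowser_mid (a point): Fuel bowser (tanker lorry), a drab loose rigid model (wheels fixed), 106 long (x, cab at +x) x 36 wide (y) x 42 high: behind the cab a long rounded tank with three round hatches on top, flanks 36 apart, 14 to 40 mm above the foot of its wheels. About 100 g. Starts on the cutting mat. The point: mid-length, mid-width, 21 mm above the foot; z up.
- lorry_mid (a point): Flatbed lorry, a drab loose rigid model (wheels fixed), 112 long (x, cab at +x) x 36 wide (y) x 42 high, 100 g; flat sides 7 to 22 mm above its foot. Empty deck 64 x 36, top 22 above the foot, a 38 high headboard between deck and cab. Starts on the cutting mat. The point: mid-length, mid-width, 11 above the foot; deck's top centre is at (-24, 0, +11) mm from it; z up.
- container_mid (a point): Spare-engine container: a small drab ribbed box on two skids, 46 long (x) x 24 wide (y) x 24 high, no wheels. Loose, rigid, 30 g. Starts standing on the cutting mat. The point is its centre, 12 mm above its foot; x lengthwise, z up.
- jet: Grey model jet, 120 long, wings 84 across, fin 46 mm above the tarmac, glued to a round display base (330 mm diameter, dark tarmac top 14 mm above the table). Behind its tail a blast fence, 106 wide, 26 high. Origin: on the tarmac under the jet's middle; x towards the nose (tip 60 mm ahead), y to the pilot's left, z up.
- bay_nose: White painted outline of a parking bay on the tarmac in front of the jet's nose, 82 x 50 mm. Origin: centre of the painted rectangle, on the tarmac; x along its long side, y across, z up. Paint only, no height. 
- bay_left: White painted outline of a parking bay on the tarmac beside the jet, on the pilot's left, 130 x 52 mm. Origin: centre of the painted rectangle, on the tarmac; x along its long side, y across, z up. Paint only, no height. 
- bay_right: White painted outline of a parking bay on the tarmac beside the jet, on the pilot's right, 130 x 52 mm. Origin: centre of the painted rectangle, on the tarmac; x along its long side, y across, z up. Paint only, no height. 
- figure_mid (a point): Bystander: painted pilot figure with white helmet on a round wooden plinth (34 mm diameter), 67 mm high, standing loose on the cutting mat among the models. To be left alone. The point is on its axis, 33 mm above its foot; z up.
- paint_jar_mid (a point): Bystander: small paint jar with white cap, 29 mm diameter, 43 high, standing loose on the cutting mat. To be left alone. The point is its centre; z up.

How it is judged:
By the outcome, as a careful person would: the job done as asked, in the order asked, and still so for the second after the job is handed in, with the robot touching nothing.
It also fails if it takes over 120 s, if anything falls off the work surface, if the arm or the gripper's body presses on something with over 40 N, if the wrist force passes 120 N, or if a joint passes its speed limit or range.

### The arm

A 6-joint arm with a two-finger parallel gripper is mounted at the origin on the work surface. World frame = base frame: x ahead of the robot, y to its left, z up, the work surface at z = 0. Lengths are in m, angles in rad, forces in N, time in s.
With the tool pointing down it reaches from about 0.4 to 0.925 m from the base axis. Payload 3.4 kg.
Tool frame: the origin (TCP) lies at the very end of the fingers, on their centre line; the grasp point (between the pads) lies 19 mm behind it; z points along the fingers, y is the line along which they close (so a half turn about z gives the same grasp; the last joint's range is limited). The gripper opens to 85 mm and grips with 20 to 120 N. Pads are 22 mm wide; open, the fingers measure 114 mm over their backs; the gripper's body (76 mm by 85 mm) begins 54 mm behind the grasp point. The pads swing forward as they close: fully open they stand 13 mm farther back than shut.
Start: joints at [-1.246, 0.307, 1.506, -0, 1.328, -0.073], TCP at [0.223, -0.53, 0.231] pointing down, gripper open.
Joint ranges: [-3.12, 3.12], [-1.05, 2.28], [0.14, 2.33], [-1.42, 4.57], [0.1, 2.73], [-2.68, 2.68]. Speed limits (rad/s): [2.57, 2.57, 3.14, 3.14, 3.14, 3.14].

### API

Orientations are given as a unit quaternion [w, x, y, z].
In Python, from rig import manip gives the robot as it stands.
- The arm moves only by the tool play_rows, never from a script. Its arguments are lists of equal length, an entry for each row: "grip": the opening, from -1 (shut) to 1 (fully open); "dp": the shift along the world's x, y, z scaled (see below), a list of three; "dr": the turn, a rotation vector about the world's x, y, z scaled (see below), a list of three. A call has 1 to 12 rows; each row shifts and turns the commanded pose from where the row before left it; what a row does not reach is not made up. The controller multiplies each number of a shift by 0.025 m and each number of a turn by 8 degrees. A row lasts 1/8 s, in which the tool goes at most 62.5 mm and 10.7 degrees, less where a joint would pass 70% of its speed; a pose out of reach is approached as far as the arm can. A call with a number of a shift or a turn outside -1 to 1 is refused whole. A call with a gripper value outside its range is refused whole. The fingers move at their own pace and stop on an object; the grip force is fixed at half the most. Time passes only in rows, so rows that do not move let the fingers close. It gives the time, the measured TCP pose, the force, the opening and the grip force at its end, in the units of the state.
- manip.state(): the state, without advancing time (a new reading comes with each control period).
- manip.grab_frame(name): name is "scene" or "side" or "wrist"; returns a dict with "pixels" (384x512x3 uint8, red, green, blue), "z_map" (384x512 float32, m along the optical axis (not along the pixel's ray), 0 where there is no reading), "fx", "fy", "cx", "cy" (pixels), "camera_from_world" (4x4, takes a point from world to camera coordinates). Camera axes: x right, y down, z forward; pixel columns grow to the right and rows downward; lengths in m; the calibration is good to about 2 mm. A picture is of the moment at which its call begins.
- manip.finish_job(): hands the job in; it is judged then, once.
Trained networks look in the newest picture that a camera, given by its name, has taken for a name from the list of things; names that differ only in an ending like _2 or _b are one class to them, and where a whole thing is asked for, a point or a joint stands for the part that bears it (a point fixed in the world has none). Each returns a list of dicts, best first, with "conf" (0 to 1); they miss things now and then, are a little off and sometimes report something else, mostly with a low value. They report only what shows in the picture. A call takes as long as a camera call.
- manip.look_for(camera, thing): "xyz" ([x, y, z] in m, in the coordinates of the camera as it stood for that picture, good to about 4 mm: the middle of the surface that is visible of it).
- manip.cut_out(camera, thing): "mask" (384x512 bool, what is visible of it).
- manip.spot_point(camera, thing): "xyz" ([x, y, z] in m, in the coordinates of the camera as it stood for that picture, good to about 4 mm: a listed point, or the origin of a listed thing).
The state is a dict: "clock": time; "qpos": joint angles; "dq": joint speeds; "effort": joint torques, N m; "tcp_pos": TCP position; "eef_rot": TCP orientation; "wrist_force": force on the tool from outside, world axes, zero at the start; "moment": the same for the moment, N m; "opening": finger opening in m; "gripper_force": force on a finger pad.
Only numpy, scipy, OpenCV 4.12 (cv2) and the standard library are available. Lean on these libraries where they do the work, as an engineer would, in place of code of your own. Each camera call takes 0.05 s, during which the arm holds its last target. There are 200 camera calls.

## Working session

There is one attempt and no reset: what is moved stays moved. The work goes in short steps, Python scripts to look and compute and a tool call to move; the robot and the scene stay as the last step left them, time stands still between calls to the robot, and variables do not carry over. Pictures are saved under pics/ and viewed, at most 14 in all, crops included, and the job is handed in when it is done.

Besides the shell and the picture viewer there is one more tool, called after ">>>" as name(argument=value, ...) on one line, values as JSON. play_rows: Moves the arm, as the interface text tells. Its arguments: {"type":"object","properties":{"grip":{"type":"array"},"dp":{"type":"array"},"dr":{"type":"array"}},"required":["grip","dp","dr"]}

```bash
ls; mkdir -p pics; cat > h.py <<'E'
from rig import manip
import numpy as np, cv2
THINGS=["tug_mid","bowser_mid","lorry_mid","container_mid","jet","bay_nose","bay_left","bay_right","figure_mid","paint_jar_mid"]
def save(f,n): cv2.imwrite("pics/"+n,cv2.cvtColor(f["pixels"],cv2.COLOR_RGB2BGR))
def w(f,p): return (np.linalg.inv(f["camera_from_world"])@np.r_[p,1])[:3]
def cloud(f,m=None):
    z=f["z_map"]; v,u=np.nonzero((z>0)&(m if m is not None else True)); d=z[v,u]
    P=np.c_[(u-f["cx"])/f["fx"]*d,(v-f["cy"])/f["fy"]*d,d,np.ones_like(d)]
    return (P@np.linalg.inv(f["camera_from_world"]).T)[:,:3]
E
python3 - <<'E'
from h import *
np.set_printoptions(precision=4,suppress=True)
s=manip.state(); print(s["clock"],s["tcp_pos"],s["eef_rot"],s["opening"])
for c in ["scene","side"]:
    f=manip.grab_frame(c); save(f,c+"0.png"); print(c,np.linalg.inv(f["camera_from_world"])[:3])
    for t in THINGS:
        r=manip.spot_point(c,t); print(t,[(round(q["conf"],2),w(f,q["xyz"])) for q in r[:2]])
E
```

```text
pics
0.0 [ 0.223  -0.5292  0.2304] [-0.001   0.9802  0.1981 -0.0001] 0.08548186079879243
scene [[ 0.2287  0.772  -0.5931  1.0539]
 [ 0.9734 -0.1708  0.153  -0.1362]
 [ 0.0168 -0.6123 -0.7905  0.7241]]
tug_mid [(0.92, array([ 0.6067, -0.2976,  0.014 ]))]
bowser_mid [(0.84, array([ 0.5994, -0.1351,  0.0186]))]
lorry_mid [(0.69, array([ 0.4811, -0.3028,  0.0104]))]
container_mid [(0.8, array([ 0.479 , -0.1533,  0.0169])), (0.55, array([0.4459, 0.2791, 0.0185]))]
jet [(0.78, array([0.5425, 0.208 , 0.0152]))]
bay_nose [(0.51, array([0.6   , 0.3044, 0.0128]))]
bay_left [(0.62, array([0.4456, 0.2794, 0.0178]))]
bay_right [(0.62, array([0.6259, 0.1452, 0.0127]))]
figure_mid [(0.71, array([ 0.5452, -0.2315,  0.0373]))]
paint_jar_mid [(0.85, array([ 0.6653, -0.2097,  0.0203]))]
side [[-0.8129 -0.3705  0.4493  0.132 ]
 [-0.5819  0.5465 -0.6022  0.5611]
 [-0.0224 -0.751  -0.6599  0.7237]]
tug_mid [(0.58, array([ 0.6103, -0.2965,  0.0123]))]
bowser_mid [(0.75, array([ 0.602 , -0.1371,  0.0231]))]
lorry_mid [(0.68, array([ 0.4779, -0.3069,  0.0162]))]
container_mid [(0.73, array([ 0.4801, -0.1519,  0.0171])), (0.23, array([ 0.6115, -0.2925,  0.0132]))]
jet [(0.69, array([ 0.4808, -0.1506,  0.0156])), (0.57, array([0.5407, 0.2089, 0.0136]))]
bay_nose [(0.67, array([0.5969, 0.2983, 0.0162]))]
bay_left [(0.69, array([ 0.4754, -0.3084,  0.0126])), (0.59, array([0.4476, 0.2755, 0.014 ]))]
bay_right [(0.74, array([ 0.6634, -0.2024,  0.0272])), (0.63, array([0.6269, 0.1434, 0.0145]))]
figure_mid [(0.74, array([ 0.5417, -0.2266,  0.0334]))]
paint_jar_mid [(0.48, array([ 0.6093, -0.2938,  0.0098])), (0.47, array([ 0.6589, -0.2014,  0.0286]))]
```

View pics/scene0.png

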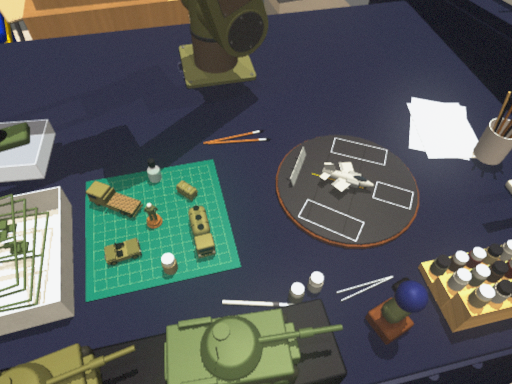

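View pics/side0.png

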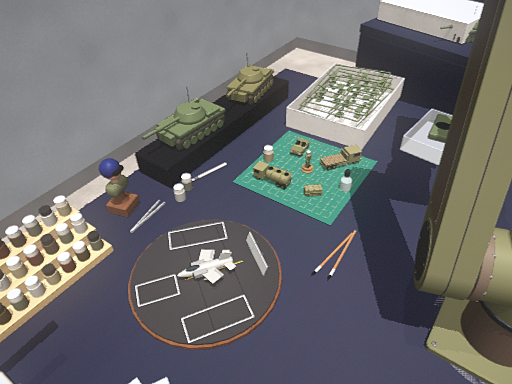

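The scene view shows the mat with the lorry (113,197), tug (123,250), bowser (201,230, cab towards the bottom), container (187,190), figure (152,215), paint jar (168,262), and a dark-capped bottle (153,172). The jet is at (345,177) with its nose to the right, and its bays are at (358,151), (331,220) and (393,195). The side view agrees.

```bash
cat >> h.py <<'E'
def rect(P):
    (c,s,a)=cv2.minAreaRect(P[:,:2].astype(np.float32)*1000); 
    if s[0]<s[1]: s=s[::-1]; a+=90
    return np.round(c,1),np.round(s,1),round((a+90)%180-90,1)
def onplane(f,m,z):
    v,u=np.nonzero(m); T=np.linalg.inv(f["camera_from_world"])
    d=np.c_[(u-f["cx"])/f["fx"],(v-f["cy"])/f["fy"],np.ones(len(u))]@T[:3,:3].T
    return T[:3,3]+d*((z-T[2,3])/d[:,2])[:,None]
E
python3 - <<'E'
from h import *
for c in ["scene","side"]:
    f=manip.grab_frame(c); C=cloud(f)
    for t in ["tug_mid","bowser_mid","lorry_mid","container_mid","figure_mid","paint_jar_mid"]:
        r=manip.cut_out(c,t)
        if not r: print(t,None);continue
        P=cloud(f,cv2.erode(r[0]["mask"].astype(np.uint8),np.ones((1,1)))>0); P=P[(P[:,2]>.008)]
        print(c,t,round(r[0]["conf"],2),rect(P),np.round(P[:,2].max()*1000))
    g=f["pixels"].min(2)>150
    n,l=cv2.connectedComponents(g.astype(np.uint8),connectivity=8)
    for i in range(1,n):
        m=l==i
        if m.sum()<30: continue
        P=onplane(f,m,.014)
        if np.linalg.norm(P[:,:2].mean(0)-[.54,.208])<.17: print(c,"white",m.sum(),rect(P))
    P=cloud(f,(np.abs(f["z_map"])>0)); 
    q=P[(np.linalg.norm(P[:,:2]-[.54,.208],axis=1)<.12)]; print("tarmac z",np.median(q[:,2]))
    q=P[(np.linalg.norm(P[:,:2]-[.54,-.18],axis=1)<.03)]; print("mat z",np.median(q[:,2]))
E
```

```text
scene tug_mid 0.67 (array([ 610.6, -296.3]), array([69.9, 36.8]), -82.5) 31.0
scene bowser_mid 0.67 (array([ 602., -135.]), array([105.5,  37.2]), 3.6) 48.0
lorry_mid None
scene container_mid 0.53 (array([ 484.1, -150.5]), array([43.5, 22.6]), 43.3) 30.0
scene figure_mid 0.72 (array([ 482. , -306.2]), array([113.6,  37.6]), 55.2) 46.0
scene paint_jar_mid 0.58 (array([ 664.8, -205.8]), array([27.9, 25.8]), -46.6) 47.0
scene white 170 (array([449.9, 278.1]), array([134.4,  57.5]), 58.8)
scene white 98 (array([459.5, 119. ]), array([109.1,  12.7]), -32.9)
scene white 641 (array([526.4, 211.2]), array([100.6,  90.8]), 19.7)
scene white 202 (array([594.4, 301.5]), array([86.4, 55.1]), 55.1)
scene white 309 (array([626.9, 141. ]), array([134.2,  56.6]), 49.2)
tarmac z 0.012894604740766646
mat z 0.0018102736272267994
side tug_mid 0.81 (array([ 607.5, -289.9]), array([66.8, 38.9]), -85.7) 33.0
side bowser_mid 0.78 (array([ 599.4, -130.2]), array([107. ,  38.1]), 4.3) 48.0
side lorry_mid 0.85 (array([ 482.3, -300.3]), array([110.6,  38.5]), 53.5) 48.0
side container_mid 0.48 (array([ 481.8, -145.6]), array([45. , 23.9]), 42.2) 30.0
side figure_mid 0.53 (array([ 544.4, -223.9]), array([26.7, 25.6]), -59.1) 72.0
side paint_jar_mid 0.51 (array([ 661.2, -201.2]), array([28.1, 27. ]), 77.0) 49.0
side white 228 (array([628.7, 141.5]), array([134.9,  56.7]), 49.3)
side white 310 (array([484.5, 104.2]), array([124.3,  17.7]), -33.3)
side white 918 (array([550.5, 188.7]), array([115.9,  91.1]), 22.5)
side white 224 (array([596.3, 302.1]), array([86.3, 54.3]), 55.0)
side white 347 (array([451.6, 278.8]), array([134.9,  55.9]), 58.5)
tarmac z 0.014445230720505076
mat z 0.0032710621559527975
```

>>> play_rows(grip=[1,1,1,1,1,1,1,1,1,1,1,1], dp=[[1,0.6,0],[1,0.6,0],[1,0.6,0],[1,0.6,0],[1,0.6,0],[1,0.6,0],[1,0.6,0],[1,0.6,0],[1,0.6,0],[1,0.6,0],[1,0.6,0],[1,0.6,0]], dr=[[0,0,1],[0,0,1],[0,0,1],[0,0,1],[0,0,1],[0,0,1],[0,0,1],[0,0,1],[0,0,1],[0,0,0],[0,0,0],[0,0,0]])

```text
clock: 3.3
tcp_pos: [0.5241, -0.3493, 0.2313]
eef_rot: [0.0, 0.677, 0.736, -0.0]
wrist_force: [-0.1, 0.2, 0.1]
opening: 0.0851
gripper_force: 0.0
```

>>> play_rows(grip=[0.3,0.3,0.3,0.3], dp=[[1,1,0],[1,1,0],[0.8,0.4,0],[0,0,0]], dr=[[0,0,0],[0,0,0],[0,0,0],[0,0,0]])

```text
clock: 3.8
tcp_pos: [0.5946, -0.2895, 0.2311]
eef_rot: [0.0, 0.676, 0.737, -0.0]
wrist_force: [1.0, -0.2, 0.1]
opening: 0.0555
gripper_force: 0.0
```

```bash
cat >> h.py <<'E'
def pose():
    s=manip.state(); q=s["eef_rot"]; print("t",round(s["clock"],2),"tcp",np.round(s["tcp_pos"]*1000 if isinstance(s["tcp_pos"],np.ndarray) else np.array(s["tcp_pos"])*1000,1),"a",round(np.degrees(2*np.arctan2(q[2],q[1])),1),"q",np.round(q,3),"open",round(s["opening"]*1000,1),"gf",s["gripper_force"],"F",np.round(s["wrist_force"],1)); return s
def meas(c,t,f,zmin):
    r=manip.cut_out(c,t); p=manip.spot_point(c,t)
    for q in p[:2]: print(" ",c,t,"spot",round(q["conf"],2),np.round(w(f,q["xyz"])*1000,1))
    for q in r[:2]:
        P=cloud(f,q["mask"]); P=P[P[:,2]>zmin]
        if len(P)>20: print(" ",c,t,"cut",round(q["conf"],2),rect(P),"zmax",np.round(np.percentile(P[:,2],98)*1000,1))
E
python3 - <<'E'
from h import *
pose(); f=manip.grab_frame("wrist"); save(f,"wrist1.png")
print(np.round(np.linalg.inv(f["camera_from_world"]),3)[:3])
for t in ["tug_mid","bowser_mid","lorry_mid","container_mid","figure_mid","paint_jar_mid"]: meas("wrist",t,f,.008)
C=cloud(f); q=C[np.linalg.norm(C[:,:2]-[.54,-.18],axis=1)<.03]; print("mat",np.median(q[:,2]))
E
```

```text
t 3.8 tcp [ 594.6 -289.5  231.1] a 95.0 q [ 0.     0.676  0.737 -0.   ] open 55.5 gf 0.0 F [ 1.  -0.2  0.1]
[[ 0.996  0.084  0.026  0.588]
 [ 0.088 -0.956 -0.281 -0.218]
 [ 0.001  0.282 -0.959  0.373]]
  wrist tug_mid spot 0.95 [ 605.  -290.5   10.5]
  wrist tug_mid cut 0.9 (array([ 608.6, -293.2]), array([67.5, 36.2]), -83.8) zmax 29.7
  wrist bowser_mid spot 0.73 [ 600.7 -134.7   24.9]
  wrist bowser_mid cut 0.98 (array([ 600.2, -133.6]), array([106.7,  36.6]), 3.1) zmax 45.1
  wrist lorry_mid spot 0.57 [ 477.5 -309.4    9.7]
  wrist lorry_mid cut 0.69 (array([ 481.6, -304.4]), array([113. ,  37.1]), 54.9) zmax 44.8
  wrist container_mid spot 0.95 [ 484.8 -151.    14.9]
  wrist container_mid cut 0.94 (array([ 482.1, -149.6]), array([46. , 23.1]), 41.7) zmax 27.5
  wrist container_mid cut 0.48 (array([ 481.6, -304.4]), array([113.3,  37.1]), 54.9) zmax 44.8
  wrist figure_mid spot 0.98 [ 543.2 -228.8   33. ]
  wrist figure_mid cut 0.76 (array([ 546.7, -226.8]), array([27.6, 23.7]), -67.9) zmax 69.5
  wrist paint_jar_mid spot 0.79 [ 662.  -204.    26.7]
  wrist paint_jar_mid cut 0.96 (array([ 661., -205.]), array([26.8, 26.1]), -42.6) zmax 46.6
mat 0.0020761714771274087
```

View pics/wrist1.png

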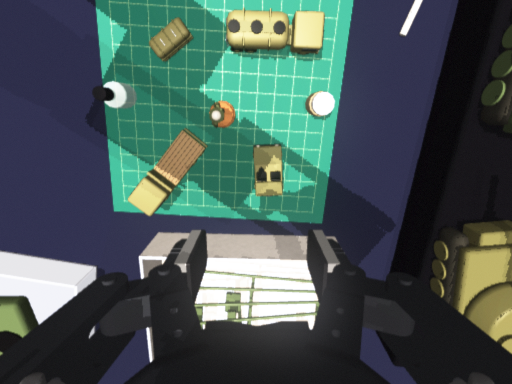

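>>> play_rows(grip=[0.3,0.3,0.3,0.3,0.3,0.3,0.3,0.3,0.3,0.3,0.3], dp=[[0.56,-0.14,-1],[0,0,-1],[0,0,-1],[0,0,-1],[0,0,-1],[0,0,-1],[0,0,-1],[0,0,-1],[0,0,-0.5],[0,0,-0.5],[0,0,0]], dr=[[0,0,0.15],[0,0,0],[0,0,0],[0,0,0],[0,0,0],[0,0,0],[0,0,0],[0,0,0],[0,0,0],[0,0,0],[0,0,0]])

```text
clock: 5.82
tcp_pos: [0.6069, -0.2932, 0.0056]
eef_rot: [-0.001, 0.669, 0.743, -0.0]
wrist_force: [-0.6, 0.5, 0.4]
opening: 0.0556
gripper_force: 0.0
```

>>> play_rows(grip=[-0.4,-0.7,-1,-1,-1,-1], dp=[[0,0,0],[0,0,0],[0,0,0],[0,0,0],[0,0,0],[0,0,0]], dr=[[0,0,0],[0,0,0],[0,0,0],[0,0,0],[0,0,0],[0,0,0]])

```text
clock: 6.58
tcp_pos: [0.6081, -0.2939, 0.0075]
eef_rot: [0.001, 0.669, 0.743, 0.0]
wrist_force: [-1.5, 0.5, 5.8]
opening: 0.0344
gripper_force: 60.7
```

>>> play_rows(grip=[-1,-1,-1,-1,-1,-1,-1,-1,-1,-1,-1,-1], dp=[[0,0,0.5],[0,0,1],[0,0,1],[0,0,1],[0,0,1],[0,0,1],[0,0.5,0.5],[0,1,0],[0,1,0],[0,1,0],[0,1,0],[0,1,0]], dr=[[0,0,0],[0,0,0],[0,0,0],[0,0,0],[0,0,0],[0,0,0],[0,0,0],[0,0,-0.65],[0,0,-1],[0,0,-1],[0,0,-1],[0,0,-1]])

```text
clock: 8.07
tcp_pos: [0.6063, -0.1539, 0.1558]
eef_rot: [-0.001, 0.872, 0.489, -0.0]
wrist_force: [-1.1, -0.1, -0.1]
opening: 0.0349
gripper_force: 60.1
```

>>> play_rows(grip=[-1,-1,-1,-1,-1,-1,-1,-1,-1,-1,-1,-1], dp=[[0,1,0],[0,1,0],[0,1,0],[0,1,0],[0,1,0],[0,1,0],[0,1,0],[0,1,0],[0,1,0],[0,1,0],[0,1,0],[0,1,0]], dr=[[0,0,-0.5],[0,0,0],[0,0,0],[0,0,0],[0,0,0],[0,0,0],[0,0,0],[0,0,0],[0,0,0],[0,0,0],[0,0,0],[0,0,0]])

```text
clock: 9.57
tcp_pos: [0.6059, 0.1456, 0.1558]
eef_rot: [-0.0, 0.888, 0.461, -0.001]
wrist_force: [-0.2, -0.6, -1.3]
opening: 0.0341
gripper_force: 60.1
```

>>> play_rows(grip=[-1,-1,-1,-1,-1,-1,-1], dp=[[0,1,0],[0,1,0],[0,1,0],[0,1,0],[0,1,0],[0,0.8,0],[0,0,0]], dr=[[0,0,0],[0,0,0],[0,0,0],[0,0,0],[0,0,0],[0,0,0],[0,0,0]])

```text
clock: 10.45
tcp_pos: [0.6071, 0.2908, 0.1561]
eef_rot: [-0.0, 0.887, 0.462, 0.0]
wrist_force: [-0.1, -0.9, 0.3]
opening: 0.0345
gripper_force: 60.1
```

```bash
python3 - <<'E'
from h import *
pose(); f=manip.grab_frame("wrist"); save(f,"wrist2.png")
g=f["pixels"].min(2)>150
n,l=cv2.connectedComponents(g.astype(np.uint8),connectivity=8)
for i in range(1,n):
    m=l==i
    if m.sum()>80:
        P=onplane(f,m,.014)
        if np.linalg.norm(P[:,:2].mean(0)-[.54,.208])<.17: print("white",m.sum(),rect(P))
for c in ["scene","side"]:
    f=manip.grab_frame(c); meas(c,"tug_mid",f,.12)
E
```

```text
t 10.45 tcp [607.1 290.8 156.1] a 55.0 q [-0.     0.887  0.462  0.   ] open 34.5 gf 60.07868528366089 F [-0.1 -0.9  0.3]
white 477 (array([595.2, 302.3]), array([84.4, 52.4]), 55.2)
white 445 (array([465.2, 302. ]), array([78.6, 54.8]), 58.7)
white 310 (array([652.9, 170.9]), array([57. , 54.6]), 49.0)
white 229 (array([487.2, 163.6]), array([27.1, 20.7]), -35.0)
  scene tug_mid spot 0.75 [603.9 284.  164.8]
  scene tug_mid spot 0.67 [628.1 145.8  15.6]
  scene tug_mid cut 0.7 (array([621.2, 274.1]), array([78.8, 70.4]), -39.5) zmax 186.9
  side tug_mid spot 0.68 [605.5 287.9 160.9]
  side tug_mid spot 0.66 [596.5 300.3  19.1]
  side tug_mid cut 0.82 (array([603.2, 291.1]), array([67.7, 45.3]), 54.6) zmax 176.3
```

View pics/wrist2.png

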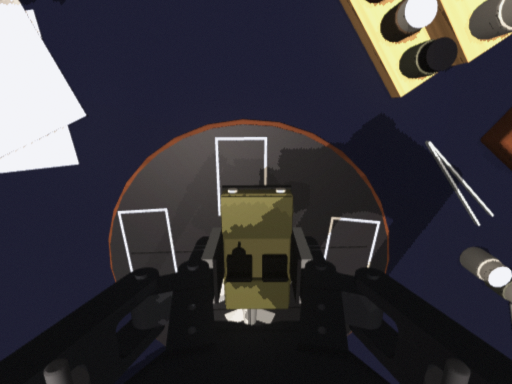

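>>> play_rows(grip=[-1,-1,-1,-1,-1,-1,-1,-1,-1], dp=[[-0.44,0.48,0],[0,0,-1],[0,0,-1],[0,0,-1],[0,0,-1],[0,0,-0.8],[0,0,-0.4],[0,0,-0.28],[0,0,0]], dr=[[0,0,0],[0,0,0],[0,0,0],[0,0,0],[0,0,0],[0,0,0],[0,0,0],[0,0,0],[0,0,0]])

```text
clock: 11.92
tcp_pos: [0.5964, 0.3014, 0.0195]
eef_rot: [-0.0, 0.888, 0.461, 0.0]
wrist_force: [0.2, -0.3, -0.7]
opening: 0.0342
gripper_force: 60.0
```

>>> play_rows(grip=[-1,-1], dp=[[0,0.04,-0.06],[0,0,0]], dr=[[0,0,0],[0,0,0]])

```text
clock: 12.18
tcp_pos: [0.5969, 0.3024, 0.0186]
eef_rot: [0.0, 0.888, 0.461, 0.001]
wrist_force: [0.6, 0.6, 1.3]
opening: 0.0344
gripper_force: 60.2
```

Contact is just starting, so I release and lift.

>>> play_rows(grip=[-0.1,0,0.2,0.3,0.3,0.3,0.3,0.3,0.3,0.3], dp=[[0,0,0],[0,0,0],[0,0,0],[0,0,0.4],[0,0,1],[0,0,1],[0,0,1],[0,0,1],[0,0,1],[0,0,1]], dr=[[0,0,0],[0,0,0],[0,0,0],[0,0,0],[0,0,0],[0,0,0],[0,0,0],[0,0,0],[0,0,0],[0,0,0]])

```text
clock: 13.42
tcp_pos: [0.5962, 0.3021, 0.1795]
eef_rot: [0.0, 0.888, 0.461, 0.0]
wrist_force: [0.2, -0.1, -0.9]
opening: 0.0554
gripper_force: 0.0
```

```bash
cat >> h.py <<'E'
def bays(f):
    g=f["pixels"].min(2)>150
    n,l=cv2.connectedComponents(g.astype(np.uint8),connectivity=8)
    for i in range(1,n):
        m=l==i
        if m.sum()>80:
            P=onplane(f,m,.014)
            if np.linalg.norm(P[:,:2].mean(0)-[.54,.208])<.17: print("white",m.sum(),rect(P))
E
python3 - <<'E'
from h import *
pose(); f=manip.grab_frame("wrist"); bays(f); meas("wrist","tug_mid",f,.019)
for c in ["scene","side"]:
    f=manip.grab_frame(c); meas(c,"tug_mid",f,.019); save(f,c+"1.png")
E
```

```text
t 13.43 tcp [596.2 302.1 179.5] a 54.9 q [0.    0.888 0.461 0.   ] open 55.4 gf 0.0 F [ 0.2 -0.1 -0.9]
white 565 (array([595.1, 302.3]), array([84. , 52.6]), 55.0)
white 329 (array([464.5, 301.1]), array([80.9, 54.9]), 58.9)
white 286 (array([644.3, 161. ]), array([83. , 54.7]), 49.0)
white 1406 (array([531.2, 210.6]), array([100. ,  53.5]), 20.4)
white 170 (array([552.7, 175.9]), array([29.7, 20.9]), -60.6)
white 160 (array([487.4, 164.2]), array([22. , 17.4]), -10.0)
  wrist tug_mid spot 0.81 [595.1 302.   20.5]
  wrist tug_mid cut 0.61 (array([596. , 301.5]), array([69.8, 38. ]), 55.3) zmax 40.6
  scene tug_mid spot 0.67 [597.2 296.2  27. ]
  scene tug_mid cut 0.96 (array([595.9, 299.5]), array([69.9, 40.1]), 54.6) zmax 39.8
  scene tug_mid cut 0.65 (array([ 543.8, -228.5]), array([18.7, 16.8]), -54.3) zmax 68.3
  side tug_mid spot 0.64 [596.9 300.4  24.9]
  side tug_mid cut 0.56 (array([596.6, 302.3]), array([69.4, 39.9]), 53.4) zmax 41.5
```

>>> play_rows(grip=[0.3,0.3,0.3,0.3,0.3,0.3,0.3,0.3,0.3,0.3,0.3,0.3], dp=[[0.16,-1,0],[0,-1,0],[0,-1,0],[0,-1,0],[0,-1,0],[0,-1,0],[0,-1,0],[0,-1,0],[0,-1,0],[0,-1,0],[0,-1,0],[0,-1,0]], dr=[[0,0,-1],[0,0,-1],[0,0,-1],[0,0,-1],[0,0,-1],[0,0,-1],[0,0,-0.48],[0,0,0],[0,0,0],[0,0,0],[0,0,0],[0,0,0]])

```text
clock: 15.38
tcp_pos: [0.5998, 0.0013, 0.177]
eef_rot: [-0.0, 1.0, 0.026, -0.001]
wrist_force: [0.1, 0.2, 0.4]
opening: 0.0557
gripper_force: 0.0
```

>>> play_rows(grip=[0.3,0.3,0.3,0.3,0.3,0.3,0.3,0.3,0.3,0.3,0.3,0.3], dp=[[0,-1,0],[0,-1,0],[0,-1,0],[0,-1,0],[0,-1,0],[0,-0.43,-1],[0,0,-1],[0,0,-1],[0,0,-1],[0,0,-0.5],[0,0,0],[0,0,0]], dr=[[0,0,0],[0,0,0],[0,0,0],[0,0,0],[0,0,0],[0,0,0],[0,0,0],[0,0,0],[0,0,0],[0,0,0],[0,0,0],[0,0,0]])

```text
clock: 16.88
tcp_pos: [0.601, -0.1338, 0.066]
eef_rot: [0.0, 1.0, 0.026, 0.001]
wrist_force: [-0.1, 0.5, 0.1]
opening: 0.0553
gripper_force: 0.0
```

```bash
python3 - <<'E'
from h import *
pose(); f=manip.grab_frame("wrist"); meas("wrist","bowser_mid",f,.008)
E
```

```text
t 16.88 tcp [ 601.  -133.8   66. ] a 3.0 q [0.    1.    0.026 0.001] open 55.3 gf 0.0 F [-0.1  0.5  0.1]
  wrist bowser_mid spot 0.91 [ 600.3 -137.3   24.5]
  wrist bowser_mid cut 0.69 (array([ 600.5, -133.4]), array([107.3,  37. ]), 3.0) zmax 44.8
```

>>> play_rows(grip=[0.3,0.3,0.3,0.3,-0.4,-0.7,-1,-1,-1,-1], dp=[[0,0,-1],[0,0,-0.8],[0,0,-0.4],[0,0,0],[0,0,0],[0,0,0],[0,0,0],[0,0,0],[0,0,0],[0,0,0]], dr=[[0,0,0],[0,0,0],[0,0,0],[0,0,0],[0,0,0],[0,0,0],[0,0,0],[0,0,0],[0,0,0],[0,0,0]])

```text
clock: 18.27
tcp_pos: [0.6012, -0.1339, 0.0114]
eef_rot: [0.0, 1.0, 0.026, 0.001]
wrist_force: [-0.7, 0.6, 6.7]
opening: 0.0354
gripper_force: 60.6
```

>>> play_rows(grip=[-1,-1,-1,-1,-1,-1,-1,-1,-1,-1,-1,-1], dp=[[0,0,0.5],[0,0,1],[0,0,1],[0,0,1],[0,0,1],[0,0.5,1],[-0.36,1,0.5],[-0.36,1,0],[-0.36,1,0],[-0.36,1,0],[-0.36,1,0],[-0.36,1,0]], dr=[[0,0,0],[0,0,0],[0,0,0],[0,0,0],[0,0,0],[0,0,0],[0,0,0],[0,0,1],[0,0,1],[0,0,1],[0,0,1],[0,0,1]])

```text
clock: 19.77
tcp_pos: [0.5439, 0.0308, 0.1598]
eef_rot: [-0.001, 0.929, 0.369, -0.001]
wrist_force: [-0.2, 0.5, -0.7]
opening: 0.0355
gripper_force: 59.9
```

>>> play_rows(grip=[-1,-1,-1,-1,-1,-1,-1,-1,-1,-1,-1,-1], dp=[[-0.36,1,0],[-0.36,1,0],[-0.36,1,0],[-0.36,1,0],[-0.36,1,0],[-0.36,1,0],[-0.36,1,0],[-0.36,1,0],[-0.36,1,0],[-0.36,1,0],[-0.26,0,0],[0,0,0]], dr=[[0,0,1],[0,0,0.96],[0,0,0],[0,0,0],[0,0,0],[0,0,0],[0,0,0],[0,0,0],[0,0,0],[0,0,0],[0,0,0],[0,0,0]])

```text
clock: 21.28
tcp_pos: [0.4478, 0.2784, 0.1599]
eef_rot: [0.0, 0.871, 0.491, -0.001]
wrist_force: [0.0, -0.1, -1.2]
opening: 0.0352
gripper_force: 60.0
```

```bash
python3 - <<'E'
from h import *
pose(); f=manip.grab_frame("wrist"); bays(f); save(f,"wrist3.png"); meas("wrist","bowser_mid",f,.08)
for c in ["scene","side"]:
    f=manip.grab_frame(c); meas(c,"bowser_mid",f,.08)
E
```

```text
t 21.27 tcp [447.8 278.4 159.9] a 58.8 q [ 0.     0.871  0.491 -0.001] open 35.2 gf 59.97399687767029 F [ 0.  -0.1 -1.2]
white 630 (array([595.2, 302.3]), array([85. , 52.7]), 55.1)
white 370 (array([476.8, 321.7]), array([54.5, 33.8]), -30.1)
white 818 (array([627.8, 142.1]), array([132.9,  54.9]), 49.3)
white 581 (array([515.2, 207.1]), array([33.4, 28.7]), -7.8)
white 545 (array([562.4, 175.2]), array([32.9, 29. ]), -59.3)
white 447 (array([505.1, 165.8]), array([31.9, 28.7]), -31.1)
white 234 (array([528.3, 140.2]), array([33. , 20.8]), 56.5)
  wrist bowser_mid spot 0.98 [443.6 276.7 173.7]
  wrist bowser_mid cut 0.96 (array([452.8, 287.2]), array([86.1, 37.2]), 58.5) zmax 193.2
  scene bowser_mid spot 0.73 [447.3 276.2 171. ]
  scene bowser_mid cut 0.64 (array([450.7, 274.8]), array([106.5,  37.7]), 58.2) zmax 193.3
  side bowser_mid spot 0.62 [450.7 275.3 173.8]
  side bowser_mid cut 0.55 (array([431.6, 291.8]), array([106.3,  78.9]), 57.0) zmax 195.2
```

View pics/wrist3.png

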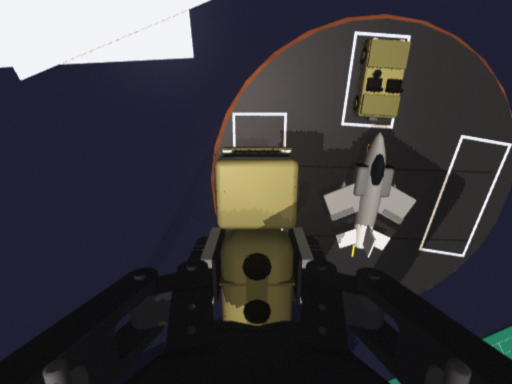

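>>> play_rows(grip=[-1,-1,-1,-1,-1,-1,-1,-1,-1], dp=[[0.12,0,0],[0,0,-1],[0,0,-1],[0,0,-1],[0,0,-1],[0,0,-0.8],[0,0,-0.4],[0,0,-0.28],[0,0,0]], dr=[[0,0,0],[0,0,0],[0,0,0],[0,0,0],[0,0,0],[0,0,0],[0,0,0],[0,0,0],[0,0,0]])

```text
clock: 22.85
tcp_pos: [0.4531, 0.279, 0.0233]
eef_rot: [0.0, 0.872, 0.49, 0.0]
wrist_force: [0.5, 0.2, -0.7]
opening: 0.0351
gripper_force: 60.2
```

>>> play_rows(grip=[-1,-1,-1], dp=[[-0.08,0,-0.03],[0,0,-0.02],[0,0,0]], dr=[[0,0,0],[0,0,0],[0,0,0]])

```text
clock: 23.22
tcp_pos: [0.4509, 0.279, 0.0224]
eef_rot: [0.0, 0.872, 0.49, 0.0]
wrist_force: [-0.1, -0.6, -0.6]
opening: 0.0354
gripper_force: 60.2
```

>>> play_rows(grip=[-1,-1], dp=[[0,0,-0.04],[0,0,0]], dr=[[0,0,0],[0,0,0]])

```text
clock: 23.48
tcp_pos: [0.4509, 0.2789, 0.0223]
eef_rot: [0.0, 0.872, 0.49, 0.0]
wrist_force: [-1.8, -1.5, 10.0]
opening: 0.0352
gripper_force: 61.4
```

>>> play_rows(grip=[-1,-0.1,0,0.2,0.3,0.3,0.3,0.3,0.3,0.3,0.3], dp=[[0,0,0.02],[0,0,0],[0,0,0],[0,0,0],[0,0,0.4],[0,0,1],[0,0,1],[0,0,1],[0,0,1],[0,0,1],[0,0,1]], dr=[[0,0,0],[0,0,0],[0,0,0],[0,0,0],[0,0,0],[0,0,0],[0,0,0],[0,0,0],[0,0,0],[0,0,0],[0,0,0]])

```text
clock: 24.85
tcp_pos: [0.4506, 0.2788, 0.183]
eef_rot: [-0.0, 0.872, 0.49, 0.0]
wrist_force: [0.4, -0.3, 0.4]
opening: 0.0556
gripper_force: 0.0
```

```bash
python3 - <<'E'
from h import *
pose(); f=manip.grab_frame("wrist"); bays(f); meas("wrist","bowser_mid",f,.019); save(f,"wrist4.png")
for c in ["scene","side"]:
    f=manip.grab_frame(c); meas(c,"bowser_mid",f,.019)
E
```

```text
t 24.85 tcp [450.6 278.8 183. ] a 58.7 q [-0.     0.872  0.49   0.   ] open 55.6 gf 0.0 F [ 0.4 -0.3  0.4]
white 546 (array([595.3, 302.3]), array([85.2, 52.7]), 55.1)
white 720 (array([450.9, 279.2]), array([132.7,  55. ]), 58.6)
white 698 (array([628. , 141.8]), array([133.2,  54.9]), 49.3)
white 498 (array([514.6, 207.4]), array([32.8, 29.2]), -8.1)
white 471 (array([561.9, 175.7]), array([32. , 29.1]), -57.4)
white 360 (array([505.1, 166.9]), array([30., 28.]), -33.9)
white 230 (array([529.4, 145.6]), array([38.8, 22.2]), 60.7)
  wrist bowser_mid spot 0.85 [450.3 277.6  37.8]
  wrist bowser_mid cut 0.76 (array([451.8, 280.3]), array([103.6,  36. ]), 58.3) zmax 55.9
  scene bowser_mid spot 0.82 [449.  274.4  31.3]
  scene bowser_mid cut 0.96 (array([451.1, 275.1]), array([105.8,  40. ]), 59.9) zmax 55.3
  side bowser_mid spot 0.95 [450.4 278.5  35.9]
```

View pics/wrist4.png

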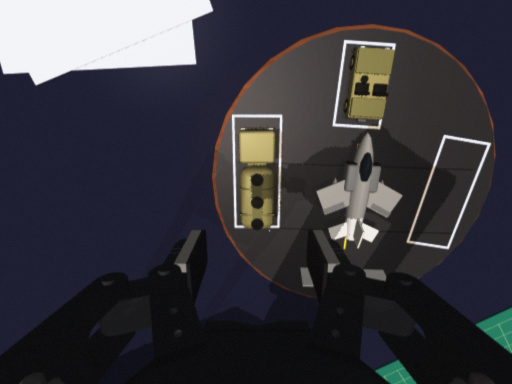

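>>> play_rows(grip=[0.3,0.3,0.3,0.3,0.3,0.3,0.3,0.3,0.3,0.3,0.3,0.3], dp=[[0.4,-1,0],[0.4,-1,0],[0.44,-1,0],[0,-1,0],[0,-1,0],[0,-1,0],[0,-1,0],[0,-1,0],[0,-1,0],[0,-1,0],[0,-1,0],[0,-1,0]], dr=[[0,0,-0.48],[0,0,0],[0,0,0],[0,0,0],[0,0,0],[0,0,0],[0,0,0],[0,0,0],[0,0,0],[0,0,0],[0,0,0],[0,0,0]])

```text
clock: 26.8
tcp_pos: [0.4813, -0.0219, 0.1808]
eef_rot: [-0.0, 0.888, 0.461, -0.001]
wrist_force: [0.2, 0.4, 0.5]
opening: 0.0558
gripper_force: 0.0
```

>>> play_rows(grip=[0.3,0.3,0.3,0.3,0.3,0.3,0.3,0.3,0.3,0.3,0.3,0.3], dp=[[0,-1,0],[0,-1,0],[0,-1,0],[0,-1,0],[0,-1,0],[0,-1,0],[0,-1,0],[0,-1,0],[0,-1,0],[0,-1,0],[0,-1,0],[0,-0.32,0]], dr=[[0,0,0],[0,0,0],[0,0,0],[0,0,0],[0,0,0],[0,0,0],[0,0,0],[0,0,0],[0,0,0],[0,0,0],[0,0,0],[0,0,0]])

```text
clock: 28.3
tcp_pos: [0.4817, -0.3056, 0.181]
eef_rot: [-0.0, 0.888, 0.46, -0.0]
wrist_force: [0.2, 0.9, 0.5]
opening: 0.0556
gripper_force: 0.0
```

>>> play_rows(grip=[0.3,0.3,0.3,0.3,0.3,0.3], dp=[[0,0,-1],[0,0,-1],[0,0,-1],[0,0,-1],[0,0,0],[0,0,0]], dr=[[0,0,0],[0,0,0],[0,0,0],[0,0,0],[0,0,0],[0,0,0]])

```text
clock: 29.05
tcp_pos: [0.4822, -0.3042, 0.0822]
eef_rot: [0.0, 0.888, 0.461, 0.0]
wrist_force: [0.5, 0.1, -0.4]
opening: 0.0558
gripper_force: 0.0
```

```bash
python3 - <<'E'
from h import *
pose(); f=manip.grab_frame("wrist"); meas("wrist","lorry_mid",f,.008); meas("wrist","figure_mid",f,.008)
f=manip.grab_frame("side");  meas("side","lorry_mid",f,.008)
E
```

```text
t 29.05 tcp [ 482.2 -304.2   82.2] a 54.9 q [0.    0.888 0.461 0.   ] open 55.8 gf 0.0 F [ 0.5  0.1 -0.4]
  wrist lorry_mid spot 0.77 [ 477.2 -308.4   11.8]
  wrist lorry_mid cut 0.93 (array([ 481.7, -304.6]), array([112. ,  36.8]), 54.7) zmax 44.8
  wrist figure_mid spot 0.97 [ 544.1 -229.7   35. ]
  wrist figure_mid cut 0.74 (array([ 542.8, -229.4]), array([28.5, 24.3]), -45.2) zmax 69.8
  side lorry_mid spot 0.67 [ 476.  -308.1   12.9]
  side lorry_mid cut 0.85 (array([ 475.4, -320.9]), array([156. ,  67.5]), 73.3) zmax 47.3
```

>>> play_rows(grip=[0.3,0.3,0.3,0.3,0.3,-0.4,-0.7,-1,-1,-1,-1], dp=[[0,0,-1],[0,0,-1],[0,0,-0.6],[0,0,-0.34],[0,0,0],[0,0,0],[0,0,0],[0,0,0],[0,0,0],[0,0,0],[0,0,0]], dr=[[0,0,0],[0,0,0],[0,0,0],[0,0,0],[0,0,0],[0,0,0],[0,0,0],[0,0,0],[0,0,0],[0,0,0],[0,0,0]])

```text
clock: 30.82
tcp_pos: [0.4825, -0.3046, 0.009]
eef_rot: [0.001, 0.888, 0.461, 0.0]
wrist_force: [-0.0, 0.7, 5.9]
opening: 0.0347
gripper_force: 60.6
```

>>> play_rows(grip=[-1,-1,-1,-1,-1,-1,-1,-1,-1,-1,-1,-1], dp=[[0,0,0.5],[0,0,1],[0,0,1],[0,0,1],[0,0,1],[0,0,1],[0.4,1,0.5],[0.4,1,0],[0.4,1,0],[0.4,1,0],[0.4,1,0],[0.4,1,0]], dr=[[0,0,0],[0,0,0],[0,0,0],[0,0,0],[0,0,0],[0,0,0],[0,0,0],[0,0,-0.7],[0,0,0],[0,0,0],[0,0,0],[0,0,0]])

```text
clock: 32.33
tcp_pos: [0.5414, -0.1531, 0.1583]
eef_rot: [-0.0, 0.909, 0.417, -0.0]
wrist_force: [0.4, -0.1, -1.0]
opening: 0.0346
gripper_force: 60.0
```

>>> play_rows(grip=[-1,-1,-1,-1,-1,-1,-1,-1,-1,-1,-1,-1], dp=[[0.4,1,0],[0.4,1,0],[0.4,1,0],[0.4,1,0],[0.4,1,0],[0.4,1,0],[0.4,1,0],[0.4,1,0],[0.22,1,0],[0,1,0],[0,1,0],[0,0.86,0]], dr=[[0,0,0],[0,0,0],[0,0,0],[0,0,0],[0,0,0],[0,0,0],[0,0,0],[0,0,0],[0,0,0],[0,0,0],[0,0,0],[0,0,0]])

```text
clock: 33.83
tcp_pos: [0.6267, 0.1433, 0.1581]
eef_rot: [-0.0, 0.909, 0.417, -0.0]
wrist_force: [0.9, -0.2, -1.4]
opening: 0.0348
gripper_force: 60.0
```

>>> play_rows(grip=[-1,-1], dp=[[0,0,-0.8],[0,0,0]], dr=[[0,0,0],[0,0,0]])

```text
clock: 34.08
tcp_pos: [0.6255, 0.1425, 0.1366]
eef_rot: [-0.0, 0.909, 0.417, -0.002]
wrist_force: [0.2, 0.3, -0.9]
opening: 0.0346
gripper_force: 60.0
```

```bash
python3 - <<'E'
from h import *
pose()
for c in ["wrist","scene","side"]:
    f=manip.grab_frame(c); meas(c,"lorry_mid",f,.08)
    save(f,c+"5.png")
E
```

```text
t 34.08 tcp [625.5 142.5 136.6] a 49.3 q [-0.     0.909  0.417 -0.002] open 34.6 gf 59.982902482151985 F [ 0.2  0.3 -0.9]
  wrist lorry_mid spot 0.73 [622.2 140.4 138. ]
  wrist lorry_mid cut 0.75 (array([635.5, 154.2]), array([81.1, 36.2]), 49.3) zmax 171.6
  scene lorry_mid spot 0.95 [625.4 142.6 138.6]
  scene lorry_mid cut 0.66 (array([639.3, 128.6]), array([114.2,  71.4]), 49.1) zmax 174.7
  side lorry_mid spot 0.93 [621.2 138.8 141.7]
  side lorry_mid cut 0.8 (array([627.1, 142.6]), array([114.2,  39.4]), 48.7) zmax 175.9
```

View pics/wrist5.png

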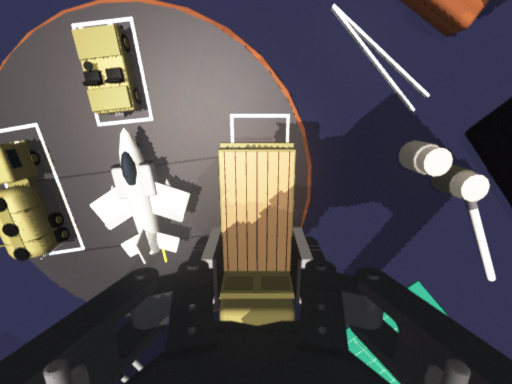

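>>> play_rows(grip=[-1,-1,-1,-1,-1,-1,-1,-1], dp=[[0,0,-1],[0,0,-1],[0,0,-1],[0,0,-0.8],[0,0,-0.5],[0,0,-0.3],[0,0,-0.04],[0,0,0]], dr=[[0,0,0],[0,0,0],[0,0,0],[0,0,0],[0,0,0],[0,0,0],[0,0,0],[0,0,0]])

```text
clock: 35.52
tcp_pos: [0.6278, 0.1425, 0.0227]
eef_rot: [0.0, 0.909, 0.417, 0.001]
wrist_force: [-0.1, 0.2, -1.9]
opening: 0.0344
gripper_force: 60.0
```

>>> play_rows(grip=[-1,-1,-1], dp=[[0,-0.02,-0.08],[0,0,-0.04],[0,0,0]], dr=[[0,0,0],[0,0,0],[0,0,0]])

```text
clock: 35.9
tcp_pos: [0.6277, 0.1419, 0.02]
eef_rot: [0.0, 0.909, 0.417, 0.001]
wrist_force: [-1.6, 0.1, 5.2]
opening: 0.0345
gripper_force: 60.6
```

Contact at 5 N, so I release and lift.

>>> play_rows(grip=[-0.1,0,0.2,0.3,0.3,0.3,0.3,0.3,0.3,0.3], dp=[[0,0,0],[0,0,0],[0,0,0],[0,0,0.4],[0,0,1],[0,0,1],[0,0,1],[0,0,1],[0,0,1],[0,0,1]], dr=[[0,0,0],[0,0,0],[0,0,0],[0,0,0],[0,0,0],[0,0,0],[0,0,0],[0,0,0],[0,0,0],[0,0,0]])

```text
clock: 37.15
tcp_pos: [0.6272, 0.1419, 0.1806]
eef_rot: [0.0, 0.909, 0.417, 0.0]
wrist_force: [-0.1, -0.0, -1.2]
opening: 0.0557
gripper_force: 0.0
```

```bash
python3 - <<'E'
from h import *
pose()
for c in ["wrist","scene","side"]:
    f=manip.grab_frame(c); meas(c,"lorry_mid",f,.019)
    if c=="wrist":
        bays(f); r=manip.cut_out(c,"lorry_mid"); P=cloud(f,r[0]["mask"])
        D=P[np.abs(P[:,2]-.0355)<.003]; print("deck",rect(D),np.median(D[:,2]))
        H=P[P[:,2]>.047]; print("headboard+cab",rect(H))
E
```

```text
t 37.15 tcp [627.2 141.9 180.6] a 49.3 q [0.    0.909 0.417 0.   ] open 55.7 gf 0.0 F [-0.1 -0.  -1.2]
  wrist lorry_mid spot 0.61 [623.3 138.9  22.5]
  wrist lorry_mid spot 0.58 [541.3 206.7  15.6]
  wrist lorry_mid cut 0.74 (array([627.5, 141.8]), array([111.7,  36.2]), 49.6) zmax 55.8
  wrist lorry_mid cut 0.45 (array([537.4, 199.4]), array([110.6,  87.2]), 20.6) zmax 53.9
white 11271 (array([621.9, 214.8]), array([277.4, 133.1]), -85.0)
white 789 (array([450.5, 278.6]), array([134.8,  56.6]), 58.9)
white 4046 (array([519.9, 204.2]), array([121.8,  97.6]), -89.6)
white 885 (array([441.3, 324.8]), array([36., 32.]), -30.9)
white 296 (array([420.8, 273.7]), array([50. , 10.3]), 59.8)
white 851 (array([592.4, 101.4]), array([38.5, 35. ]), 49.3)
white 317 (array([503.7,  85.6]), array([32.4, 22.9]), 43.9)
white 116 (array([435. , 138.5]), array([23.8, 13. ]), -28.2)
deck (array([639.2, 155.4]), array([72.9, 35.7]), 48.8) 0.0351794539666507
headboard+cab (array([606.4, 117. ]), array([46.4, 36.1]), 50.0)
  scene lorry_mid spot 0.81 [627.6 145.9  22.5]
  side lorry_mid spot 0.57 [622.1 137.9  25.2]
  side lorry_mid cut 0.6 (array([625.9, 141.9]), array([110. ,  38.3]), 48.8) zmax 57.4
```

>>> play_rows(grip=[0.3,0.3,0.3,0.3,0.3,0.3,0.1,0.1,0.1,0.1,0.1,0.1], dp=[[-0.48,-1,0],[-0.48,-1,0],[-0.48,-1,0],[-0.48,-1,0],[-0.48,-1,0],[-0.48,-1,0],[-0.48,-1,0],[-0.48,-1,0],[-0.48,-1,0],[-0.48,-1,0],[-0.48,-1,0],[-0.54,-0.68,0]], dr=[[0,0,-0.95],[0,0,0],[0,0,0],[0,0,0],[0,0,0],[0,0,0],[0,0,0],[0,0,0],[0,0,0],[0,0,0],[0,0,0],[0,0,0]])

```text
clock: 39.15
tcp_pos: [0.4813, -0.1512, 0.1786]
eef_rot: [-0.0, 0.935, 0.355, -0.0]
wrist_force: [0.1, -0.6, -0.3]
opening: 0.0472
gripper_force: 0.0
```

>>> play_rows(grip=[0.1,0.1,0.1,0.1,0.1,0.1], dp=[[0,0,-1],[0,0,-1],[0,0,-1],[0,0,-1],[0,0,0],[0,0,0]], dr=[[0,0,0],[0,0,0],[0,0,0],[0,0,0],[0,0,0],[0,0,0]])

```text
clock: 39.9
tcp_pos: [0.4821, -0.1503, 0.0794]
eef_rot: [0.0, 0.935, 0.356, 0.0]
wrist_force: [0.9, -0.2, -0.1]
opening: 0.0466
gripper_force: 0.0
```

```bash
python3 - <<'E'
from h import *
pose(); f=manip.grab_frame("wrist"); meas("wrist","container_mid",f,.008)
E
```

```text
t 39.9 tcp [ 482.1 -150.3   79.4] a 41.7 q [0.    0.935 0.356 0.   ] open 46.6 gf 0.0 F [ 0.9 -0.2 -0.1]
  wrist container_mid spot 0.59 [ 484.3 -149.5   15.3]
  wrist container_mid cut 0.74 (array([ 482.2, -148.9]), array([45.9, 24.1]), 41.0) zmax 27.1
```

Aligned within 1 mm; I descend 69 mm and grip.

>>> play_rows(grip=[0.1,0.1,0.1,0.1,0.1,-0.4,-0.7,-1,-1,-1,-1], dp=[[0,0.03,-1],[0,0,-1],[0,0,-0.5],[0,0,-0.26],[0,0,0],[0,0,0],[0,0,0],[0,0,0],[0,0,0],[0,0,0],[0,0,0]], dr=[[0,0,-0.04],[0,0,0],[0,0,0],[0,0,0],[0,0,0],[0,0,0],[0,0,0],[0,0,0],[0,0,0],[0,0,0],[0,0,0]])

```text
clock: 41.42
tcp_pos: [0.4824, -0.1496, 0.011]
eef_rot: [0.001, 0.936, 0.353, 0.001]
wrist_force: [-1.4, -0.4, 6.2]
opening: 0.0213
gripper_force: 58.7
```

>>> play_rows(grip=[-1,-1,-1,-1,-1,-1,-1,-1,-1,-1,-1,-1], dp=[[0,0,0.5],[0,0,1],[0,0,1],[0,0,1],[0,0,1],[0.5,1,0.5],[0.5,1,0],[0.5,1,0],[0.5,1,0],[0.5,1,0],[0.5,1,0],[0.5,1,0]], dr=[[0,0,0],[0,0,0],[0,0,0],[0,0,0],[0,0,0],[0,0,0],[0,0,1],[0,0,0],[0,0,0],[0,0,0],[0,0,0],[0,0,0]])

```text
clock: 42.92
tcp_pos: [0.5695, 0.0265, 0.1357]
eef_rot: [0.0, 0.909, 0.417, 0.0]
wrist_force: [0.3, 0.1, -0.2]
opening: 0.021
gripper_force: 59.0
```

>>> play_rows(grip=[-1,-1,-1,-1,-1,-1,-1,-1], dp=[[0.5,1,0],[0.5,1,0],[0.5,1,0],[0.5,1,0],[0.5,1,0],[0.44,0.38,0],[0,0,0],[0,0,0]], dr=[[0,0,0],[0,0,0],[0,0,0],[0,0,0],[0,0,0],[0,0,0],[0,0,0],[0,0,0]])

```text
clock: 43.92
tcp_pos: [0.6421, 0.1591, 0.135]
eef_rot: [0.0, 0.909, 0.417, -0.001]
wrist_force: [-0.1, -0.7, -0.5]
opening: 0.0213
gripper_force: 59.0
```

```bash
python3 - <<'E'
from h import *
pose()
for c in ["wrist","scene","side"]:
    f=manip.grab_frame(c); meas(c,"container_mid",f,.08)
    if c=="wrist": save(f,"wrist6.png")
E
```

```text
t 43.92 tcp [642.1 159.1 135. ] a 49.3 q [ 0.     0.909  0.417 -0.001] open 21.3 gf 59.02435898780823 F [-0.1 -0.7 -0.5]
  wrist container_mid spot 0.96 [645.9 156.9 138.5]
  wrist container_mid spot 0.21 [450.4 276.5  33.4]
  wrist container_mid cut 0.96 (array([642.5, 159.5]), array([45.6, 24.5]), 49.3) zmax 150.9
  scene container_mid spot 0.44 [642.7 156.4 139.8]
  scene container_mid cut 0.56 (array([658., 149.]), array([48.3, 47.8]), 63.7) zmax 152.0
  side container_mid spot 0.52 [644.7 157.8 140.7]
  side container_mid cut 0.53 (array([635.8, 168. ]), array([47.3, 45.2]), -57.8) zmax 153.4
```

View pics/wrist6.png

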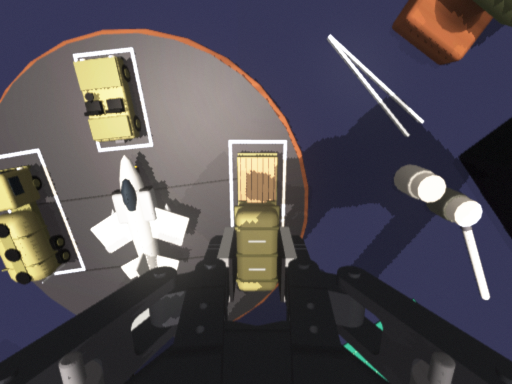

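>>> play_rows(grip=[-1,-1,-1,-1,-1,-1,-1,-1], dp=[[0.02,0.02,-1],[0,0,-1],[0,0,-0.8],[0,0,-0.4],[0,0,-0.2],[0,0,-0.08],[0,0,0],[0,0,0]], dr=[[0,0,0],[0,0,0],[0,0,0],[0,0,0],[0,0,0],[0,0,0],[0,0,0],[0,0,0]])

```text
clock: 45.38
tcp_pos: [0.6437, 0.1607, 0.0488]
eef_rot: [0.0, 0.909, 0.417, 0.001]
wrist_force: [0.7, -0.8, -0.8]
opening: 0.021
gripper_force: 59.0
```

>>> play_rows(grip=[-1,-1,-1,-1,-1], dp=[[-0.02,-0.02,-0.08],[0,0,-0.06],[0,0,-0.03],[0,0,0],[0,0,0]], dr=[[0,0,0],[0,0,0],[0,0,0],[0,0,0],[0,0,0]])

```text
clock: 46.0
tcp_pos: [0.6426, 0.1601, 0.0441]
eef_rot: [0.0, 0.909, 0.417, -0.0]
wrist_force: [-1.4, -0.4, 4.6]
opening: 0.0213
gripper_force: 59.3
```

>>> play_rows(grip=[-0.3,-0.2,-0.1,-0.1,-0.1,-0.1,-0.1,-0.1,-0.1,-0.1,-0.1], dp=[[0,0,0],[0,0,0],[0,0,0],[0,0,0],[0,0,0.3],[0,0,1],[0,0,1],[0,0,1],[0,0,1],[0,0,1],[0,0,1]], dr=[[0,0,0],[0,0,0],[0,0,0],[0,0,0],[0,0,0],[0,0,0],[0,0,0],[0,0,0],[0,0,0],[0,0,0],[0,0,0]])

```text
clock: 47.38
tcp_pos: [0.6427, 0.1601, 0.2028]
eef_rot: [0.0, 0.909, 0.417, 0.0]
wrist_force: [-0.3, 0.3, 0.4]
opening: 0.0382
gripper_force: 0.0
```

```bash
python3 - <<'E'
from h import *
pose()
f=manip.grab_frame("wrist"); save(f,"wrist7.png"); meas("wrist","container_mid",f,.045)
for t in ["lorry_mid","bowser_mid","tug_mid"]: meas("wrist",t,f,.019)
f=manip.grab_frame("scene"); save(f,"scene7.png")
for t in ["figure_mid","paint_jar_mid"]: meas("scene",t,f,.008)
meas("scene","jet",f,.019)
E
```

```text
t 47.38 tcp [642.7 160.1 202.8] a 49.3 q [0.    0.909 0.417 0.   ] open 38.2 gf 0.0 F [-0.3  0.3  0.4]
  wrist container_mid spot 0.94 [648.1 156.2  44.5]
  wrist container_mid spot 0.58 [451.7 276.7  34.9]
  wrist container_mid cut 0.86 (array([643.2, 160.9]), array([44.8, 23.5]), 49.9) zmax 60.2
  wrist lorry_mid spot 0.88 [625.2 137.8  25. ]
  wrist lorry_mid cut 0.78 (array([627.5, 141.9]), array([112.7,  36.1]), 49.0) zmax 56.0
  wrist bowser_mid spot 0.63 [451.6 275.4  38.3]
  wrist bowser_mid cut 0.61 (array([451.4, 278. ]), array([107.4,  37.6]), 58.7) zmax 55.6
  wrist bowser_mid cut 0.58 (array([627.4, 142. ]), array([112.7,  36.3]), 49.1) zmax 56.0
  wrist tug_mid spot 0.74 [593.9 305.4  18.8]
  wrist tug_mid cut 0.56 (array([596.6, 300.9]), array([69.9, 37.1]), 55.6) zmax 40.2
  scene figure_mid spot 0.84 [ 545.8 -231.2   34.5]
  scene paint_jar_mid cut 0.57 (array([ 664.7, -205.6]), array([26. , 25.6]), -38.3) zmax 46.5
  scene jet spot 0.95 [544.  209.7  13.2]
  scene jet spot 0.51 [626.1 144.9  13.9]
  scene jet cut 0.73 (array([577.1, 197.3]), array([171.9, 110.1]), -6.7) zmax 57.9
```

View pics/wrist7.png

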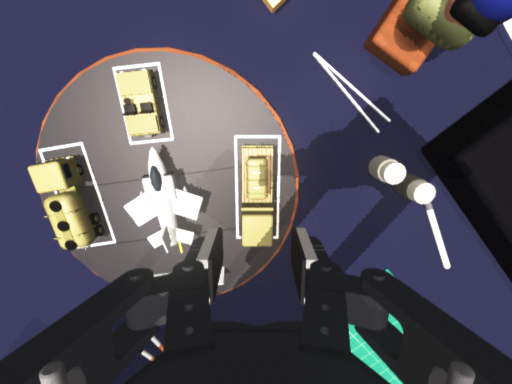

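View pics/scene7.png

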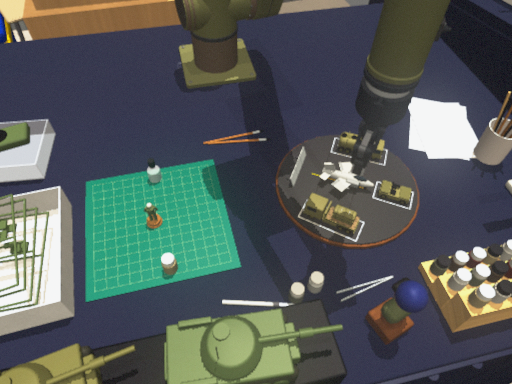

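The wrist view shows the container centred on the lorry deck at (257,180) with all three vehicles in their bays. The scene view shows the figure (152,215) and jar (168,262) where they were.

```bash
python3 -c "
from rig import manip; print(manip.finish_job())"
```

```text
the job is handed in; nothing more can be done
None
```

The job is handed in: the tug, bowser and lorry each stand within about 2 mm of their bay centres by camera, and the container is centred on the lorry's deck; the figure, paint jar and jet showed no visible shift in the last pictures.

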